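Box the brass fittings by sample and stud the lids home

TASK

Put every loose brass fitting on the bench into the blue box that has a sample of its kind (nipple or hex nut) on the plate beyond its far end. When all are in, shut both lids fully, and on each shut lid press both black studs all the way home. Do not push a stud in before its lid is down, and leave the screwdriver, tape and phone where they are.

Things in the scene. Friction and masses are not known exactly. Their poses are not given: they have to be found in the camera images.
- box_l: the left (+y) box: fixed open-topped blue plastic box, outside 130 (own x) x 160 (own y) x 50 mm high, walls and floor 4 mm; origin at the centre of its underside, z up. Its own +x points roughly to world +y (left): the lid is hinged along that outer rim, on the line through (65, 0, 50.5) mm parallel to its y. It may stand up to 0.2 rad askew. The two boxes are alike.
- lid_l (a joint): angle of the blue lid of box_l: 0 shut on the rim, pi/2 upright, up to 2.0 leaning outward; the hinge is stiff, so the lid stays where it is left (1 to 2 N at its free edge moves it). The lid is a flat panel 142 mm from hinge to free edge, 160 mm wide, 6 mm thick, and overhangs the box's inner (-x) side by 12 mm when shut
- stud_l0 (a joint): how far the press stud at the free corner towards -y (box axes) of lid_l is pushed in (m): 0 to 0.002 standing up at the start, 0.008 fully home; takes about 6 N and stays where it is left
- stud_l0_top (a point): centre of the top of that stud: a black round stud 24 mm across, 118 mm from the hinge and 55 mm off the lid's middle, standing 14 mm above the lid's outer face when out, 6 mm when home; its z is the normal of the lid's outer face (up when shut), its -x points from hinge to free edge
- stud_l1 (a joint): how far the press stud at the free corner towards +y (box axes) of lid_l is pushed in (m): 0 to 0.002 standing up at the start, 0.008 fully home; takes about 6 N and stays where it is left
- stud_l1_top (a point): centre of the top of that stud: a black round stud 24 mm across, 118 mm from the hinge and 55 mm off the lid's middle, standing 14 mm above the lid's outer face when out, 6 mm when home; its z is the normal of the lid's outer face (up when shut), its -x points from hinge to free edge
- box_r: the right (-y) box: fixed open-topped blue plastic box, outside 130 (own x) x 160 (own y) x 50 mm high, walls and floor 4 mm; origin at the centre of its underside, z up. Its own +x points roughly to world -y (right): the lid is hinged along that outer rim, on the line through (65, 0, 50.5) mm parallel to its y. It may stand up to 0.2 rad askew. The two boxes are alike.
- lid_r (a joint): angle of the blue lid of box_r: 0 shut on the rim, pi/2 upright, up to 2.0 leaning outward; the hinge is stiff, so the lid stays where it is left (1 to 2 N at its free edge moves it). The lid is a flat panel 142 mm from hinge to free edge, 160 mm wide, 6 mm thick, and overhangs the box's inner (-x) side by 12 mm when shut
- stud_r0 (a joint): how far the press stud at the free corner towards -y (box axes) of lid_r is pushed in (m): 0 to 0.002 standing up at the start, 0.008 fully home; takes about 6 N and stays where it is left
- stud_r0_top (a point): centre of the top of that stud: a black round stud 24 mm across, 118 mm from the hinge and 55 mm off the lid's middle, standing 14 mm above the lid's outer face when out, 6 mm when home; its z is the normal of the lid's outer face (up when shut), its -x points from hinge to free edge
- stud_r1 (a joint): how far the press stud at the free corner towards +y (box axes) of lid_r is pushed in (m): 0 to 0.002 standing up at the start, 0.008 fully home; takes about 6 N and stays where it is left
- stud_r1_top (a point): centre of the top of that stud: a black round stud 24 mm across, 118 mm from the hinge and 55 mm off the lid's middle, standing 14 mm above the lid's outer face when out, 6 mm when home; its z is the normal of the lid's outer face (up when shut), its -x points from hinge to free edge
- nipple0: loose brass straight nipple, 56 mm long along its own x: a square body 24 x 24 mm, 22 mm long in the middle, and a round 18 mm stub 17 mm long at each end; origin at its centre (12 mm up when lying); may be absent (None)
- nipple1: loose brass straight nipple, 56 mm long along its own x: a square body 24 x 24 mm, 22 mm long in the middle, and a round 18 mm stub 17 mm long at each end; origin at its centre (12 mm up when lying); may be absent (None)
- nipple2: loose brass straight nipple, 56 mm long along its own x: a square body 24 x 24 mm, 22 mm long in the middle, and a round 18 mm stub 17 mm long at each end; origin at its centre (12 mm up when lying); may be absent (None)
- nut0: loose brass hex nut, 30 mm across flats (flats face own x and every 60 degrees), 18 mm high along its own z; origin at its centre (9 mm up when lying flat); may be absent (None)
- nut1: loose brass hex nut, 30 mm across flats (flats face own x and every 60 degrees), 18 mm high along its own z; origin at its centre (9 mm up when lying flat); may be absent (None)
- nut2: loose brass hex nut, 30 mm across flats (flats face own x and every 60 degrees), 18 mm high along its own z; origin at its centre (9 mm up when lying flat); may be absent (None)
- sample_nipple: sample: a nipple of the same kind, fixed to a 70 x 50 x 4 mm steel plate that is fixed to the bench some 135 mm from one box's centre, beyond that box's far (+x) end; origin at the centre of the plate's underside, 28 mm high in all
- sample_nut: sample: a nut of the same kind, fixed to a like plate beyond the far end of the other box; 22 mm high in all
- driver: bystander: black screwdriver lying beyond the fittings, 200 mm long along its own x; origin under its middle
- tape: bystander: roll of aluminium tape lying flat, 90 mm across, 24 mm high, near the robot on the right; origin at the centre of its underside
- phone: bystander: black phone lying flat, 150 x 72 x 9 mm, near the robot on the left; origin at the centre of its underside
Things that resemble listed ones, but are neither listed nor needed, are in the scene too. What is shaped like the nipple1 but green or purple is not meant.

How it is judged:
By the outcome, as a careful person would: the job done as asked, in the order asked, and still so for the second after the job is handed in, with the robot touching nothing.
Of nipple0, nipple1, nipple2 only 2 to 3 are there at a start; the rules pass over those that are not, and their reading is None.
Of nut0, nut1, nut2 only 2 to 3 are there at a start; the rules pass over those that are not, and their reading is None.
At some moment in a run one of nipple0, nipple1, nipple2, nut0, nut1, nut2 may be knocked a few centimetres aside while the robot is not near it.
Once in a run the grip may slacken for a moment while it holds something.
It also fails if it takes over 208 s, if anything falls off the work surface, if the arm or the gripper's body presses on something with over 40 N, if the wrist force passes 120 N, or if a joint passes its speed limit or range.

ROBOT

A 7-joint arm with a two-finger parallel gripper is mounted at the origin on the work surface. World frame = base frame: x ahead of the robot, y to its left, z up, the work surface at z = 0. Lengths are in m, angles in rad, forces in N, time in s.
With the tool pointing down it reaches from about 0.4 to 0.85 m from the base axis. Payload 4.5 kg.
Tool frame: the origin (TCP) lies at the very end of the fingers, on their centre line; the grasp point (between the pads) lies 19 mm behind it; z points along the fingers, y is the line along which they close (so a half turn about z gives the same grasp; the last joint's range is limited). The gripper opens to 88 mm and grips with 3 to 60 N. Pads are 18 mm wide; open, the fingers measure 123 mm over their backs; the gripper's body (75 mm by 187 mm) begins 45 mm behind the grasp point.
Start: joints at [1.246, 0.689, -0.195, 1.565, 0.157, 0.902, -0.215], TCP at [0.219, -0.585, 0.239] pointing down, gripper open.
Joint ranges: [-3.01, 3.01], [-0.46, 2.08], [-1.47, 1.51], [0.13, 2.56], [-1, 4.14], [0.04, 2.09], [-2.66, 2.66]. Speed limits (rad/s): [2.57, 2.57, 3.14, 3.14, 3.14, 3.14, 3.14].

INTERFACE

Orientations are given as a unit quaternion [x, y, z, w].
In Python, from plant import r gives the robot as it stands. The module is installed in compiled form; this text tells all that it offers.
- The arm moves only by the shell command python3 -m pendant 'ROWS' [FORCE]. ROWS is JSON, one flat list of numbers, 7 for each row, row after row: the opening, from 0 (shut) to 1 (fully open), then the shift along the tool's x, y, z scaled (see below), then the turn, a rotation vector about the tool's x, y, z scaled (see below). A call has 1 to 12 rows; each row is the pose to reach, as a shift and turn from the pose commanded when the call began, along the tool's axes at that moment; what a row does not reach only later rows make up. The controller multiplies each number of a shift by 0.15 m and each number of a turn by pi/2 rad. A row lasts 1/10 s, in which the tool goes at most 50 mm and 8.59 degrees, less where a joint would pass 70% of its speed; a pose out of reach is approached as far as the arm can. A call with a number of a shift or a turn outside -1 to 1 is refused whole. A call with a gripper value outside its range is refused whole. The fingers move at their own pace and stop on an object; FORCE is the grip in N (left out, the last holds). Time passes only in rows, so rows that repeat a pose let the fingers close. It gives the time, the measured TCP pose, the force, the opening and the grip force at its end, in the units of the state.
- r.get_state(): the state, without advancing time (a new reading comes with each control period).
- r.snapshot(name): name is "scene" or "top" or "wrist"; returns a dict with "img" (420x560x3 uint8, red, green, blue), "mtx" (3x3 intrinsics, pixels), "cam_to_world" (4x4, takes a point from camera to world coordinates). Camera axes: x right, y up, looking along -z (the intrinsics and any distortion apply to the point x, -y, -z); pixel columns grow to the right and rows downward; lengths in m; the calibration is good to about 2 mm. A picture is of the moment at which its call begins. There is no depth.
- r.finish_job(): hands the job in; it is judged then, once.
The state is a dict: "clock": time; "q": joint angles; "qd": joint speeds; "joint_torque": joint torques, N m; "tool_pos": TCP position; "eef_rot": TCP orientation; "contact_force": force on the tool from outside, world axes, zero at the start; "moment": the same for the moment, N m; "opening": opening from 0.0 (shut) to 1.0 (fully open); "finger_force": force on a finger pad.
Only numpy, scipy, OpenCV 4.12 (cv2) and the standard library are available. Lean on these libraries where they do the work, as an engineer would, in place of code of your own. Each camera call takes 0.05 s, during which the arm holds its last target. There are 200 camera calls.

## Working session

There is one attempt and no reset: what is moved stays moved. The work goes in short steps, Python scripts to look and compute and a shell command to move; the robot and the scene stay as the last step left them, time stands still between calls to the robot, and variables do not carry over. Pictures are saved under pics/ and viewed, at most 14 in all, crops included, and the job is handed in when it is done.

```bash
mkdir -p pics; cat > h.py <<'E'
import numpy as np, cv2
from scipy.spatial.transform import Rotation as R
from plant import r
def snap(n,f=None):
    s=r.snapshot(n)
    if f: cv2.imwrite(f'pics/{f}.png',s['img'][:,:,::-1])
    return s
def ray(s,u,v):
    M=s['mtx'];T=np.array(s['cam_to_world'])
    d=np.array([(u-M[0][2])/M[0][0],-(v-M[1][2])/M[1][1],-1]);return T[:3,3],T[:3,:3]@d
def pt(s,u,v,z):
    o,d=ray(s,u,v);return o+d*(z-o[2])/d[2]
def proj(s,p):
    T=np.array(s['cam_to_world']);c=T[:3,:3].T@(np.array(p)-T[:3,3]);M=s['mtx']
    return np.array([M[0][2]+M[0][0]*c[0]/-c[2],M[1][2]+M[1][1]*c[1]/c[2]])
E
ls; python3 - <<'E'
from h import *
a=snap('scene','scene0');b=snap('top','top0')
for s in(a,b): print(s['mtx'],np.round(s['cam_to_world'],3),[k for k in s])
print(r.get_state())
E
```

```text
h.py
pics
[[481.50209304   0.         285.97268445]
 [  0.         481.50209304 216.17715727]
 [  0.           0.           1.        ]] [[ 0.454 -0.746  0.487  1.043]
 [ 0.891  0.384 -0.242 -0.212]
 [-0.007  0.544  0.839  0.867]
 [ 0.     0.     0.     1.   ]] ['img', 'mtx', 'cam_to_world']
[[499.51147397   0.         279.17938706]
 [  0.         499.51147397 211.65890051]
 [  0.           0.           1.        ]] [[-0.021  0.986 -0.166  0.374]
 [-1.    -0.024 -0.015 -0.02 ]
 [-0.019  0.165  0.986  1.292]
 [ 0.     0.     0.     1.   ]] ['img', 'mtx', 'cam_to_world']
{'clock': 0.1, 'q': array([ 1.24578921,  0.68987981, -0.19451269,  1.56621005,  0.15729842,
        0.9024986 , -0.21507611]), 'qd': array([-0.00021907, -0.00113   ,  0.00116614, -0.00147829,  0.0004069 ,
       -0.00149122, -0.00325732]), 'joint_torque': array([-2.13558014e-03, -5.28497565e+01, -1.27107315e+00, -1.53836507e+01,
       -5.25300473e-02,  1.95743654e-03,  2.48822607e-05]), 'tool_pos': array([ 0.21923627, -0.58469814,  0.2380107 ]), 'eef_rot': array([ 9.83941966e-01,  1.78486872e-01, -2.02666503e-04, -7.77035559e-04]), 'contact_force': array([ 0.32500171, -0.66489765,  0.01476665]), 'moment': array([0.02079672, 0.04919444, 0.01556973]), 'finger_force': 0.0, 'opening': 1.0017261418499936}
```

View pics/scene0.png

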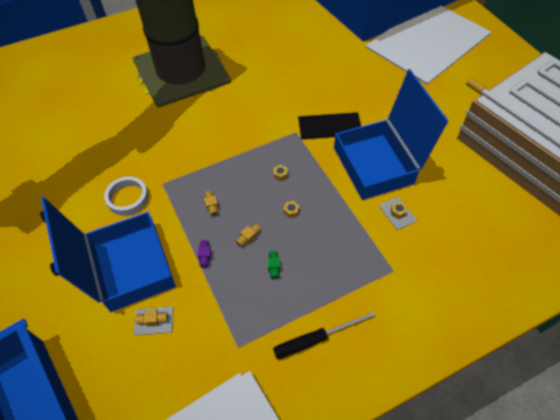

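View pics/top0.png

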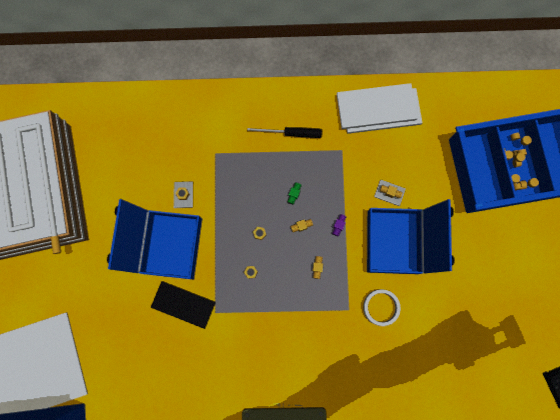

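Both views: the left box (top 160,243) has the nut sample (183,194) beyond it, and the right box (400,240) has the nipple sample (390,191). Could be taken for targets:
- **Nipples, brass:** (301,226) and (318,267). These are wanted.
- **Nuts, brass:** (260,233) and (251,272). These are wanted.
- **Not meant:** green (294,193), purple (339,225), the samples, and the pieces in the tray (520,160).

```bash
python3 - <<'E'
from h import *
b=snap('top');a=snap('scene')
def brass(s,poly):
    hsv=cv2.cvtColor(s['img'],cv2.COLOR_RGB2HSV)
    m=cv2.inRange(hsv,(8,90,70),(35,255,255))
    k=np.zeros_like(m);cv2.fillPoly(k,[np.array(poly)],255);m&=k
    for c in cv2.findContours(m,cv2.RETR_EXTERNAL,cv2.CHAIN_APPROX_NONE)[0]:
        if cv2.contourArea(c)<30: continue
        yield c
def rep(s,poly):
    for c in brass(s,poly):
        P=np.array([pt(s,*q[0],.010)[:2] for q in c]);(x,y),(w,h),t=cv2.minAreaRect((P*1000).astype(np.float32))
        x0=cv2.minAreaRect(c)
        print(np.round([x,y,w,h,t],1),np.round(x0[0],1))
print('top');rep(b,[(219,155),(340,155),(344,308),(219,308)])
print('scene');rep(a,[(168,188),(296,140),(385,268),(240,340)])
cr=np.hstack([cv2.resize(b['img'][185:295,100:210],None,fx=3.6,fy=3.6,interpolation=2),cv2.resize(b['img'][185:295,355:465],None,fx=3.6,fy=3.6,interpolation=2)])
cv2.imwrite('pics/boxes.png',cr[:,:,::-1])
cr=cv2.resize(b['img'][175:295,215:355],None,fx=5,fy=5,interpolation=2);cv2.imwrite('pics/parts.png',cr[:,:,::-1])
E
```

```text
top
[435.6  77.3  32.6  30.5  43.9] [250.3 271.8]
[443.9 -93.3  25.5  56.   88. ] [317. 267.]
[534.7  53.5  31.1  31.2  88.6] [259. 233.]
[553.2 -56.4  26.4  57.4  17.2] [301.3 224.9]
scene
[549.3 -54.3  33.8  59.5  24.1] [248.3 234.3]
[533.3  52.5  32.2  41.2  62.7] [290.5 209. ]
[437.9 -92.9  25.2  61.9  80.4] [210.8 201.9]
[434.5  76.8  31.7  42.8  62.9] [280.  172.5]
```

View pics/boxes.png

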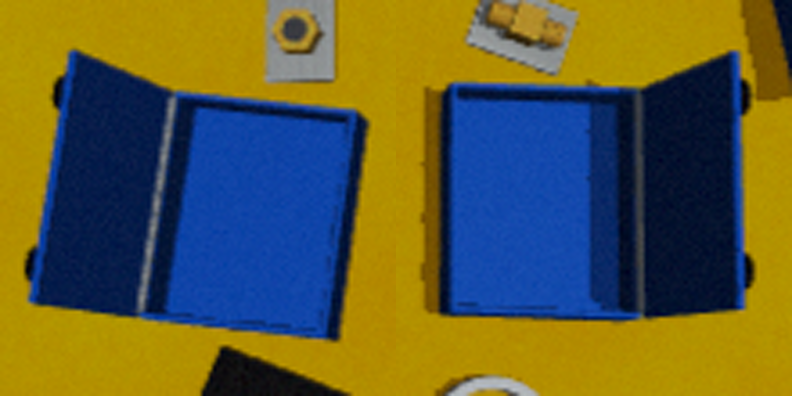

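View pics/parts.png

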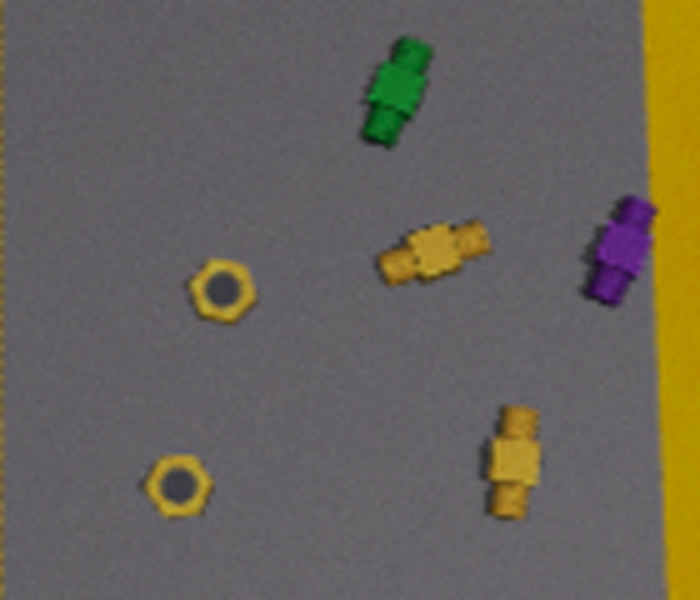

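The crops show two brass nipples and two brass nuts lying flat on the mat, with both boxes' rim corners clear. Next I compute the box poses and lid angles.

```bash
cat >> h.py <<'E'
def to(x,y,z,yaw,p=None,y0=None):
    """shift/turn numbers (one call, full target) from present pose; yaw = heading of tool x, deg"""
    s=r.get_state();Q=R.from_quat(s['eef_rot']);p=s['tool_pos'] if p is None else p
    Rt=Q.as_matrix();sh=Rt.T@(np.array([x,y,z])-p)/.15
    a=np.radians(yaw);T=np.array([[np.cos(a),np.sin(a),0],[np.sin(a),-np.cos(a),0],[0,0,-1]])
    tr=R.from_matrix(Rt.T@T).as_rotvec()/(np.pi/2)
    print(np.round(sh,3),np.round(tr,3),'from',np.round(p,4))
E
python3 - <<'E'
from h import *
b=snap('top')
B={}
for n,off,C,L in(('l',100,[(358,113),(326,337),(172,95),(140,314)],[(72,50),(35,302)]),('r',355-110,[(450,87),(447,311),(638,90),(640,317)],[(738,52),(745,308)])):
    P=np.array([pt(b,off+u/3.6,185+v/3.6,.05)[:2] for u,v in C]) # inner-far, inner-near, hinge-far, hinge-near
    e=lambda i,j:np.linalg.norm(P[i]-P[j])
    ex=(P[2]+P[3]-P[0]-P[1]);ex/=np.linalg.norm(ex);ey=np.array([-ex[1],ex[0]])
    c=P.mean(0);h=(P[2]+P[3])/2
    l=(P[0]+P[2]-P[1]-P[3]);
    print(n,'len y',e(0,1),e(2,3),'x',e(0,2),e(1,3),'c',c,'yaw',np.degrees(np.arctan2(ex[1],ex[0])),'longaxis',np.degrees(np.arctan2(l[1],l[0])),'hinge mid',h)
    for k,(u,v) in enumerate(L):
        o,d=ray(b,off+u/3.6,185+v/3.6);hp=P[2+k]
        # intersect with vertical plane through hinge corner along ex
        t=np.dot(np.r_[hp,0][:2]-o[:2],ey)/np.dot(d[:2],ey);q=o+t*d
        dx=np.dot(q[:2]-hp,ex);dz=q[2]-.0505;print('  free',q,'r',np.hypot(dx,dz),'ang',np.arctan2(dz,-dx))
to(.219,-.585,.238,90)
E
```

```text
l len y 0.15677751374835142 0.15393555868452913 x 0.1323354289212632 0.13020181044568332 c [0.50642237 0.27672209] yaw 82.42173544913997 longaxis -7.40638332252846 hinge mid [0.51507774 0.3417793 ]
  free [0.59393564 0.35091759 0.20607838] r 0.15669721061205072 ang 1.6903673101003718
  free [0.44787462 0.42024298 0.06151088] r 0.07054662080330631 ang 2.9848724750379296
r len y 0.1556147048187259 0.15722231608682377 x 0.1304986805486776 0.13120520192873944 c [ 0.50257255 -0.28923082] yaw -92.70327167444324 longaxis -3.5607641336701557 hinge mid [ 0.49948689 -0.35458273]
  free [ 0.57682043 -0.38336343  0.19265258] r 0.1441822788643776 ang 1.7387872128613455
  free [ 0.41976162 -0.37645732  0.18926664] r 0.14129389140981016 ang 1.760216681098627
[-0.002 -0.     0.002] [-0.    -0.    -0.772] from [ 0.2194 -0.5849  0.2383]
```

```bash
python3 -m pendant '[0.7,0,0,0,0,0,-0.772, 0.7,0,0,0,0,0,-0.772, 0.7,0,0,0,0,0,-0.772, 0.7,0,0,0,0,0,-0.772, 0.7,0,0,0,0,0,-0.772, 0.7,0,0,0,0,0,-0.772, 0.7,0,0,0,0,0,-0.772, 0.7,0,0,0,0,0,-0.772, 0.7,0,0,0,0,0,-0.772, 0.7,0,0,0,0,0,-0.772]'
for i in 1; do python3 -m pendant '[0.7,0.88,0.55,0,0,0,0, 0.7,0.88,0.55,0,0,0,0, 0.7,0.88,0.55,0,0,0,0, 0.7,0.88,0.55,0,0,0,0]'; done
python3 -m pendant '[0.7,0.88,0.55,0,0,0,0, 0.7,0.88,0.55,0,0,0,0, 0.7,0.88,0.55,0,0,0,0, 0.7,0.88,0.55,0,0,0,0]'
python3 -m pendant '[0.7,0.88,0.55,0,0,0,0, 0.7,0.88,0.55,0,0,0,0, 0.7,0.88,0.55,0,0,0,0, 0.7,0.88,0.55,0,0,0,0]'
python3 - <<'E'
from h import *
to(.552,-.056,.15,107.6)
E
```

```text
clock: 1.25
tool_pos: [0.2193, -0.5852, 0.2386]
eef_rot: [0.708, 0.706, 0.0, -0.0]
contact_force: [0.3, 0.1, -0.2]
opening: 0.699
finger_force: 0.0
clock: 1.65
tool_pos: [0.3068, -0.4468, 0.2396]
eef_rot: [0.704, 0.71, 0.002, 0.0]
contact_force: [0.6, 0.1, 1.1]
opening: 0.698
finger_force: 0.0
clock: 2.05
tool_pos: [0.3888, -0.3152, 0.2397]
eef_rot: [0.704, 0.71, 0.002, 0.001]
contact_force: [-0.2, 0.3, -0.4]
opening: 0.698
finger_force: 0.0
clock: 2.45
tool_pos: [0.471, -0.1829, 0.2396]
eef_rot: [0.704, 0.71, 0.003, 0.001]
contact_force: [-0.9, 0.3, 0.6]
opening: 0.702
finger_force: 0.0
[0.84  0.544 0.603] [ 0.003 -0.001 -0.19 ] from [ 0.471  -0.1829  0.2396]
```

```bash
python3 -m pendant '[0.7,0.84,0.544,0.45,0,0,-0.19, 0.7,0.84,0.544,0.45,0,0,-0.19, 0.7,0.84,0.544,0.45,0,0,-0.19, 0.7,0.84,0.544,0.45,0,0,-0.19, 0.7,0.84,0.544,0.45,0,0,-0.19, 0.7,0.84,0.544,0.45,0,0,-0.19, 0.7,0.84,0.544,0.45,0,0,-0.19]'
cat >> h.py <<'E'
def brass(s,z,lim=(.38,.62,-.17,.14),f=None):
    hsv=cv2.cvtColor(s['img'],cv2.COLOR_RGB2HSV);m=cv2.inRange(hsv,(8,90,70),(35,255,255));out=[]
    for c in cv2.findContours(m,cv2.RETR_EXTERNAL,cv2.CHAIN_APPROX_NONE)[0]:
        if cv2.contourArea(c)<30: continue
        P=np.array([pt(s,*q[0],z)[:2] for q in c]);(x,y),(w,h),t=cv2.minAreaRect((P*1000).astype(np.float32))
        if max(w,h)>90 or not(lim[0]*1e3<x<lim[1]*1e3 and lim[2]*1e3<y<lim[3]*1e3): continue
        print(np.round([x,y],1),'size',np.round([w,h]),'long axis yaw',round(t+(90 if h>w else 0),1))
E
python3 - <<'E'
from h import *
w=snap('wrist','wrist1');brass(w,.012);print('top');brass(snap('top'),.010)
to(.552,-.056,.004,107.6)
E
```

```text
clock: 3.15
tool_pos: [0.5476, -0.0661, 0.1717]
eef_rot: [0.596, 0.803, -0.001, 0.001]
contact_force: [-0.6, 0.6, 0.8]
opening: 0.697
finger_force: 0.0
[443.  -95.2] size [32. 58.] long axis yaw 171.0
[553.3 -58. ] size [24. 58.] long axis yaw 106.9
[535.6  52.2] size [36. 30.] long axis yaw 76.3
top
[435.   76.7] size [33. 30.] long axis yaw 88.7
[443.9 -93.3] size [25. 56.] long axis yaw 178.0
[534.7  53.5] size [31. 31.] long axis yaw 178.6
[546.8 -39.9] size [26. 20.] long axis yaw 16.7
[613.3 -58.1] size [67. 10.] long axis yaw 26.6
[0.053 0.045 1.119] [-0.     0.001 -0.007] from [ 0.5478 -0.0653  0.1718]
```

View pics/wrist1.png

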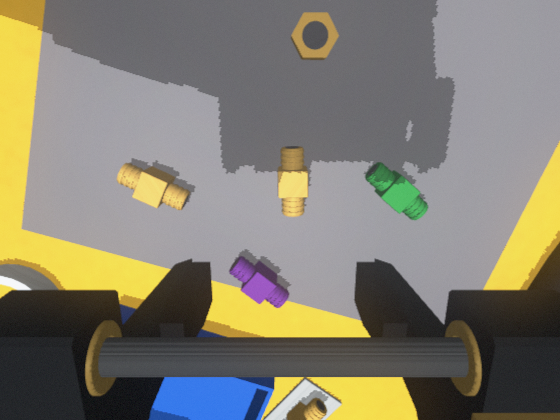

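Wrist view: the chosen brass nipple is at (292,182), square body and two stubs, with green at (397,190) and purple at (259,280) kept clear. The choice is confirmed.

```bash
python3 -m pendant '[0.7,0.05,0.045,0.4,0,0,0, 0.7,0.05,0.045,0.7,0,0,0, 0.7,0.05,0.045,0.95,0,0,0, 0.7,0.05,0.045,0.95,0,0,0]' 30
python3 -m pendant '[0.7,0,0,0.17,0,0,0, 0.7,0,0,0.17,0,0,0, 0,0,0,0.17,0,0,0, 0,0,0,0.17,0,0,0, 0,0,0,0.17,0,0,0, 0,0,0,0.17,0,0,0, 0,0,0,0.17,0,0,0, 0,0,0,0.17,0,0,0]'
python3 - <<'E'
from h import *
to(.5025,-.289,.14,87)
E
```

```text
clock: 3.65
tool_pos: [0.5485, -0.055, 0.0246]
eef_rot: [0.594, 0.804, -0.003, -0.003]
contact_force: [-1.5, -0.8, 0.5]
opening: 0.702
finger_force: 0.0
clock: 4.45
tool_pos: [0.5527, -0.0539, 0.0038]
eef_rot: [0.594, 0.805, 0.0, 0.0]
contact_force: [-1.0, 0.5, 6.1]
opening: 0.27
finger_force: 30.0
[-1.399 -0.781 -0.908] [0.    0.    0.224] from [ 0.5527 -0.0539  0.0038]
```

```bash
python3 -m pendant '[0,0,0,-0.3,0,0,0, 0,0,0,-0.6,0,0,0.1, 0,0,0,-0.8,0,0,0.18, 0,0,0,-0.8,0,0,0.224, 0,0,0,-0.8,0,0,0.224]'
python3 - <<'E'
from h import *
to(.535,-.289,.124,87)
E
```

```text
clock: 4.95
tool_pos: [0.5528, -0.0539, 0.1241]
eef_rot: [0.726, 0.688, 0.0, 0.001]
contact_force: [-0.4, 0.1, -1.6]
opening: 0.271
finger_force: 30.0
[-1.571e+00 -3.600e-02  1.000e-03] [ 0.001  0.    -0.   ] from [ 0.5528 -0.0539  0.1241]
```

```bash
python3 -m pendant '[0,-0.3,-0.01,0,0,0,0, 0,-0.6,-0.02,0,0,0,0, 0,-0.785,-0.02,0,0,0,0, 0,-0.785,-0.02,0,0,0,0]'
python3 -m pendant '[0,-0.3,-0.01,0,0,0,0, 0,-0.6,-0.02,0,0,0,0, 0,-0.785,-0.02,0,0,0,0, 0,-0.785,-0.02,0,0,0,0]'
python3 -m pendant '[0,0,0,0.3,0,0,0, 0,0,0,0.6,0,0,0, 0,0,0,0.74,0,0,0, 0,0,0,0.74,0,0,0, 0,0,0,0.74,0,0,0, 0.42,0,0,0.74,0,0,0, 0.42,0,0,0.74,0,0,0, 0.42,0,0,0.5,0,0,0, 0.42,0,0,0.2,0,0,0, 0.42,0,0,0,0,0,0]'
python3 - <<'E'
from h import *
w=snap('wrist');brass(w,.016,(.4,.6,-.36,-.2));print('top');t=snap('top','top2');brass(t,.010,(.38,.62,-.36,.14))
to(.4435,-.095,.124,175)
E
```

```text
clock: 5.35
tool_pos: [0.5409, -0.1778, 0.1216]
eef_rot: [0.728, 0.686, -0.003, 0.0]
contact_force: [-0.5, 0.7, -1.7]
opening: 0.27
finger_force: 30.0
clock: 5.75
tool_pos: [0.5319, -0.2942, 0.1217]
eef_rot: [0.728, 0.686, -0.002, 0.0]
contact_force: [0.4, -0.3, -0.8]
opening: 0.27
finger_force: 30.0
clock: 6.75
tool_pos: [0.5352, -0.2889, 0.1267]
eef_rot: [0.725, 0.688, 0.001, 0.002]
contact_force: [0.9, 0.3, 1.1]
opening: 0.42
finger_force: 0.0
[ 534.5 -292.9] size [57. 24.] long axis yaw 87.6
top
[ 535.7 -285.5] size [39. 23.] long axis yaw 88.6
[ 1.263 -0.694  0.02 ] [ 0.003  0.006 -0.978] from [ 0.5373 -0.2897  0.1286]
```

View pics/top2.png

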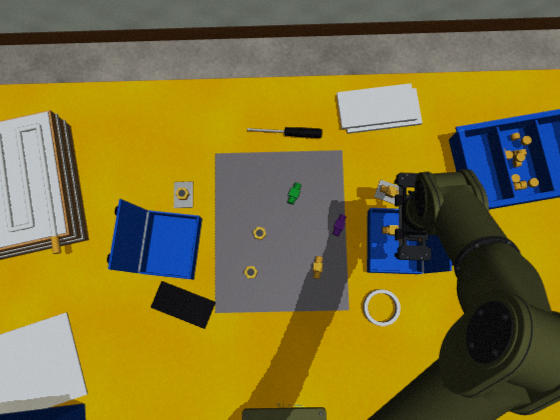

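Top view: nipple 1 sits in the right box at (390,230), and nipple 2 (318,267) and the nuts are where they were.

```bash
sed -i 's/RETR_EXTERNAL/RETR_LIST/' h.py
python3 -m pendant '[0.42,0.3,-0.1,0,0,0,0, 0.5,0.6,-0.25,0,0,0,-0.09, 0.7,0.9,-0.4,0,0,0,-0.18, 0.7,0.95,-0.6,0,0,0,-0.27, 0.7,0.95,-0.69,0,0,0,-0.36, 0.7,0.95,-0.69,0,0,0,-0.45, 0.7,0.95,-0.69,0,0,0,-0.54, 0.7,0.95,-0.69,0,0,0,-0.63, 0.7,0.95,-0.69,0,0,0,-0.72, 0.7,0.95,-0.69,0,0,0,-0.81, 0.7,0.95,-0.69,0,0,0,-0.9, 0.7,0.95,-0.69,0,0,0,-0.978]'
python3 - <<'E'
from h import *
w=snap('wrist');brass(w,.012);print('top');t=snap('top');brass(t,.010,(.38,.62,-.17,.14))
to(.4435,-.095,.005,175)
E
```

```text
clock: 8.05
tool_pos: [0.4379, -0.141, 0.123]
eef_rot: [0.041, 0.999, 0.0, -0.0]
contact_force: [0.3, -1.3, -0.7]
opening: 0.699
finger_force: 0.0
[577.   -6.6] size [75. 25.] long axis yaw 9.2
[516.8  49. ] size [26.  6.] long axis yaw 79.8
[445.  -94.2] size [28. 59.] long axis yaw 171.4
top
[435.6  77.3] size [18. 20.] long axis yaw 133.9
[435.6  77.3] size [33. 30.] long axis yaw 44.1
[535.3  52.8] size [18. 20.] long axis yaw 134.0
[534.7  53.5] size [31. 31.] long axis yaw 178.6
[-0.011  0.308  0.786] [ 0. -0. -0.] from [ 0.4378 -0.141   0.1229]
```

```bash
python3 -m pendant '[0.7,-0.018,0.31,0,0,0,0.022, 0.7,-0.018,0.31,0.2,0,0,0.022, 0.7,-0.018,0.31,0.5,0,0,0.022, 0.7,-0.018,0.31,0.79,0,0,0.022, 0.7,-0.018,0.31,0.79,0,0,0.022, 0,-0.018,0.31,0.79,0,0,0.022, 0,-0.018,0.31,0.79,0,0,0.022, 0,-0.018,0.31,0.79,0,0,0.022, 0,-0.018,0.31,0.79,0,0,0.022, 0,-0.018,0.31,0.79,0,0,0.022]' 30
python3 -m pendant '[0,0,0,-0.3,0,0,0, 0,0,0,-0.6,0,0,0, 0,0,0,-0.8,0,0,0.08, 0,0,0,-0.8,0,0,0.17, 0,0,0,-0.8,0,0,0.26, 0,0,0,-0.8,0,0,0.35, 0,0,0,-0.8,0,0,0.44, 0,0,0,-0.8,0,0,0.53, 0,0,0,-0.8,0,0,0.62, 0,0,0,-0.8,0,0,0.71, 0,0,0,-0.8,0,0,0.8, 0,0,0,-0.8,0,0,0.89]'
python3 - <<'E'
from h import *
to(.472,-.287,.124,87)
E
```

```text
clock: 9.15
tool_pos: [0.4455, -0.095, 0.0056]
eef_rot: [0.061, 0.998, 0.0, 0.001]
contact_force: [-0.2, 0.4, 2.2]
opening: 0.272
finger_force: 9.4
clock: 10.35
tool_pos: [0.4448, -0.0948, 0.125]
eef_rot: [0.691, 0.723, 0.0, 0.0]
contact_force: [0.4, -0.0, -0.8]
opening: 0.272
finger_force: 30.0
[-1.288  0.124  0.007] [ 0.    -0.     0.062] from [ 0.4448 -0.0948  0.125 ]
```

```bash
python3 -m pendant '[0,-0.3,0.03,0,0,0,0.062, 0,-0.64,0.06,0,0,0,0.062, 0,-0.64,0.06,0,0,0,0.062]'
python3 -m pendant '[0,-0.28,0.07,0,0,0,0, 0,-0.58,0.12,0,0,0,0, 0,-0.64,0.12,0,0,0,0, 0,-0.64,0.12,0,0,0,0]'
python3 - <<'E'
from h import *
to(.472,-.287,.013,87)
E
```

```text
clock: 10.65
tool_pos: [0.4581, -0.199, 0.1248]
eef_rot: [0.728, 0.686, -0.002, 0.002]
contact_force: [0.3, 0.9, -1.3]
opening: 0.272
finger_force: 30.0
clock: 11.05
tool_pos: [0.4712, -0.2892, 0.1245]
eef_rot: [0.725, 0.689, -0.0, 0.0]
contact_force: [0.1, 0.5, -1.0]
opening: 0.268
finger_force: 30.0
[0.016 0.005 0.744] [-0.     0.     0.001] from [ 0.4712 -0.2892  0.1245]
```

```bash
python3 -m pendant '[0,0,0,0.3,0,0,0, 0,0,0,0.6,0,0,0, 0,0,0,0.74,0,0,0, 0,0,0,0.74,0,0,0, 0,0,0,0.74,0,0,0, 0.42,0,0,0.74,0,0,0, 0.42,0,0,0.74,0,0,0, 0.42,0,0,0.5,0,0,0, 0.42,0,0,0.2,0,0,0, 0.42,0,0,0,0,0,0]'
python3 - <<'E'
from h import *
w=snap('wrist','wrist3');brass(w,.016,(.4,.6,-.36,-.2));print('top');t=snap('top');brass(t,.010)
to(.5,-.04,.14,90)
E
```

```text
clock: 12.05
tool_pos: [0.4732, -0.2873, 0.1282]
eef_rot: [0.723, 0.69, 0.001, 0.002]
contact_force: [0.9, 0.5, -0.6]
opening: 0.42
finger_force: 0.0
[ 536.7 -302.1] size [38. 25.] long axis yaw 87.3
[ 472.6 -297.1] size [39. 24.] long axis yaw 86.5
[ 536.8 -273.1] size [17. 16.] long axis yaw 87.3
[ 474.1 -267.7] size [18. 17.] long axis yaw 86.7
top
[435.6  77.3] size [18. 20.] long axis yaw 133.9
[435.6  77.3] size [33. 30.] long axis yaw 44.1
[535.3  52.8] size [18. 20.] long axis yaw 134.0
[534.7  53.5] size [31. 31.] long axis yaw 178.6
[ 1.661  0.088 -0.074] [ 0.005  0.002 -0.03 ] from [ 0.4751 -0.2882  0.1297]
```

Both nipples are in the right box. Now the nuts.

```bash
python3 -m pendant '[0.5,0.3,0.02,-0.05,0,0,-0.03, 0.7,0.6,0.05,-0.05,0,0,-0.03, 0.8,0.9,0.1,-0.05,0,0,-0.03, 0.8,1,0.16,-0.05,0,0,-0.03]'
python3 -m pendant '[0.8,0.3,0.07,0,0,0,0, 0.8,0.6,0.12,0,0,0,0, 0.8,0.9,0.2,0,0,0,0, 0.8,0.95,0.23,0,0,0,0, 0.8,0.95,0.23,0,0,0,0]'
python3 - <<'E'
from h import *
w=snap('wrist','wrist4');brass(w,.012)
to(.5345,.053,.004,90)
E
```

```text
clock: 12.55
tool_pos: [0.5035, -0.1324, 0.1326]
eef_rot: [0.704, 0.71, 0.001, -0.001]
contact_force: [0.9, 0.2, -0.8]
opening: 0.747
finger_force: 0.0
clock: 13.05
tool_pos: [0.5382, 0.0066, 0.1322]
eef_rot: [0.705, 0.709, 0.001, -0.0]
contact_force: [0.1, 0.2, -0.3]
opening: 0.796
finger_force: 0.0
[535.6  50.9] size [20. 20.] long axis yaw 90.3
[535.4  51.2] size [31. 35.] long axis yaw 136.2
[433.6  75.6] size [20. 20.] long axis yaw 0.3
[436.2  75.8] size [36. 35.] long axis yaw 2.3
[ 0.328 -0.018  0.853] [-0.     0.001  0.001] from [0.5373 0.0039 0.132 ]
```

View pics/wrist4.png

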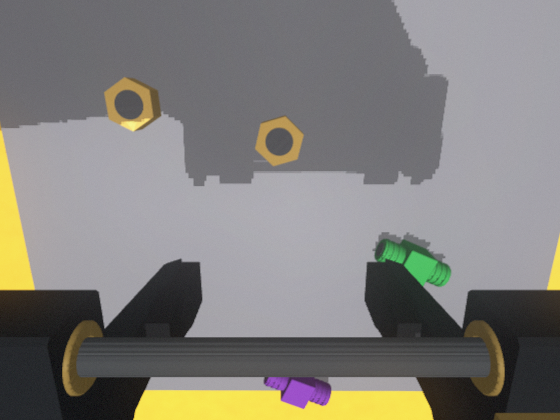

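The wrist view shows the far nut at (280,141) with its flats turned about 10°, and the other nut at (132,103).

```bash
python3 -m pendant '[0.8,0.32,-0.012,0,0,0,0.1, 0.8,0.32,-0.012,0.2,0,0,0.106, 0.8,0.32,-0.012,0.5,0,0,0.106, 0.8,0.32,-0.012,0.85,0,0,0.106, 0.8,0.32,-0.012,0.85,0,0,0.106, 0,0.32,-0.012,0.85,0,0,0.106, 0,0.32,-0.012,0.85,0,0,0.106, 0,0.32,-0.012,0.85,0,0,0.106, 0,0.32,-0.012,0.85,0,0,0.106, 0,0.32,-0.012,0.85,0,0,0.106]' 30
python3 -m pendant '[0,0,0,-0.3,0,0,0, 0,0,0,-0.6,0,0,-0.022, 0,0,0,-0.8,0,0,-0.022, 0,0,0,-0.8,0,0,-0.022]'
python3 - <<'E'
from h import *
to(.537,.272,.124,82.5)
E
```

```text
clock: 14.1
tool_pos: [0.5361, 0.052, 0.0052]
eef_rot: [0.763, 0.646, 0.0, 0.0]
contact_force: [-1.6, 0.4, -0.9]
opening: 0.368
finger_force: 0.4
clock: 14.5
tool_pos: [0.5384, 0.0527, 0.1287]
eef_rot: [0.752, 0.659, 0.003, 0.002]
contact_force: [0.5, 0.8, -1.3]
opening: 0.331
finger_force: 29.9
[ 1.448 -0.202  0.034] [ 0.005 -0.002 -0.001] from [0.5384 0.0527 0.1287]
```

```bash
python3 -m pendant '[0,0.3,-0.04,0,0,0,0, 0,0.6,-0.08,0,0,0,0, 0,0.73,-0.1,0,0,0,0, 0,0.73,-0.1,0,0,0,0]'
python3 -m pendant '[0,0.3,-0.04,0,0,0,0, 0,0.6,-0.08,0,0,0,0, 0,0.72,-0.1,0,0,0,0, 0,0.72,-0.1,0,0,0,0, 0,0.72,-0.1,0,0,0,0]'
python3 - <<'E'
from h import *
to(.537,.272,.012,82.5)
E
```

```text
clock: 14.9
tool_pos: [0.5343, 0.1677, 0.1241]
eef_rot: [0.75, 0.662, 0.001, -0.001]
contact_force: [0.3, -0.8, 0.4]
opening: 0.339
finger_force: 3.0
clock: 15.4
tool_pos: [0.5346, 0.2689, 0.1239]
eef_rot: [0.752, 0.659, -0.002, 0.001]
contact_force: [-0.2, -1.0, -0.5]
opening: 0.332
finger_force: 29.9
[0.025 0.014 0.746] [-0.     0.002 -0.001] from [0.5346 0.2689 0.1239]
```

```bash
python3 -m pendant '[0,0,0,0.3,0,0,0, 0,0,0,0.6,0,0,0, 0,0,0,0.72,0,0,0, 0,0,0,0.72,0,0,0, 0,0,0,0.72,0,0,0, 0.48,0,0,0.72,0,0,0, 0.48,0,0,0.72,0,0,0, 0.48,0,0,0.5,0,0,0, 0.48,0,0,0.2,0,0,0, 0.48,0,0,0,0,0,0]'
python3 - <<'E'
from h import *
w=snap('wrist');brass(w,.013,(.4,.6,.19,.35));print('top');t=snap('top');brass(t,.010);print('ins');brass(t,.010,(.4,.6,.2,.35))
to(.436,.03,.132,90)
E
```

```text
clock: 16.4
tool_pos: [0.5355, 0.272, 0.1277]
eef_rot: [0.752, 0.659, 0.002, 0.0]
contact_force: [0.1, -0.3, 0.4]
opening: 0.481
finger_force: 0.0
[400.6 242.5] size [43. 11.] long axis yaw 75.2
[540.4 254.3] size [14.  4.] long axis yaw 25.0
[527.5 255.7] size [ 3. 14.] long axis yaw 144.4
[548.1 264.8] size [14.  4.] long axis yaw 83.3
[522.7 267.8] size [15.  4.] long axis yaw 81.8
[536.9 279.1] size [10. 29.] long axis yaw 172.4
top
[435.6  77.3] size [18. 20.] long axis yaw 133.9
[435.6  77.3] size [33. 30.] long axis yaw 43.9
ins
[536.  272.8] size [19. 18.] long axis yaw 44.7
[535.9 270.2] size [29. 29.] long axis yaw 88.7
[-1.697 -0.457 -0.029] [ 0.005 -0.003 -0.084] from [0.5375 0.2733 0.1297]
```

```bash
python3 -m pendant '[0.5,-0.3,-0.07,0,0,0,-0.05, 0.7,-0.6,-0.2,0,0,0,-0.084, 0.8,-0.7,-0.3,0,0,0,-0.084, 0.8,-0.7,-0.3,0,0,0,-0.084]'
python3 - <<'E'
from h import *
to(.435,.0765,.132,90)
E
```

```text
clock: 16.9
tool_pos: [0.4732, 0.1696, 0.1243]
eef_rot: [0.708, 0.706, -0.003, -0.0]
contact_force: [1.0, -0.4, -0.1]
opening: 0.748
finger_force: 0.0
[-0.621 -0.254 -0.048] [-0.003  0.003 -0.001] from [0.4732 0.1696 0.1243]
```

```bash
python3 -m pendant '[0.8,-0.3,-0.12,0,0,0,0, 0.8,-0.6,-0.23,0,0,0,0, 0.8,-0.61,-0.23,0,0,0,0, 0.8,-0.61,-0.23,0,0,0,0]'
python3 - <<'E'
from h import *
w=snap('wrist');brass(w,.012)
to(.435,.0765,.004,90)
E
```

```text
clock: 17.3
tool_pos: [0.4427, 0.0819, 0.1246]
eef_rot: [0.707, 0.707, 0.001, 0.0]
contact_force: [0.5, 0.3, -0.2]
opening: 0.799
finger_force: 0.0
[607.9 -47.6] size [27. 77.] long axis yaw 105.6
[436.   74.2] size [20. 20.] long axis yaw 45.7
[435.8  76.2] size [31. 37.] long axis yaw 90.4
[-0.048 -0.057  0.805] [ 0.001 -0.001  0.001] from [0.4433 0.0834 0.1247]
```

```bash
python3 -m pendant '[0.8,-0.05,-0.05,0.2,0,0,0, 0.8,-0.05,-0.05,0.5,0,0,0, 0.8,-0.05,-0.05,0.8,0,0,0, 0.8,-0.05,-0.05,0.8,0,0,0, 0,-0.05,-0.05,0.8,0,0,0, 0,-0.05,-0.05,0.8,0,0,0, 0,-0.05,-0.05,0.8,0,0,0, 0,-0.05,-0.05,0.8,0,0,0, 0,-0.05,-0.05,0.8,0,0,0, 0,-0.05,-0.05,0.8,0,0,0]' 30
python3 -m pendant '[0,0,0,-0.3,0,0,0, 0,0,0,-0.6,0,0,0.04, 0,0,0,-0.8,0,0,0.084, 0,0,0,-0.8,0,0,0.084, 0,0,0,-0.8,0,0,0.084]'
python3 - <<'E'
from h import *
to(.478,.28,.124,82.5)
E
```

```text
clock: 18.35
tool_pos: [0.4351, 0.0761, 0.0045]
eef_rot: [0.706, 0.708, 0.001, -0.0]
contact_force: [0.1, -0.3, -0.8]
opening: 0.339
finger_force: 30.0
clock: 18.85
tool_pos: [0.4362, 0.077, 0.1289]
eef_rot: [0.752, 0.659, 0.004, 0.0]
contact_force: [-0.4, 0.6, -0.4]
opening: 0.337
finger_force: 30.0
[1.378 0.098 0.041] [ 0.004 -0.004 -0.001] from [0.4362 0.077  0.1289]
```

```bash
python3 -m pendant '[0,0.3,0.02,0,0,0,0, 0,0.6,0.04,0,0,0,0, 0,0.7,0.05,0,0,0,0, 0,0.7,0.05,0,0,0,0]'
python3 -m pendant '[0,0.3,0.02,0,0,0,0, 0,0.6,0.05,0,0,0,0, 0,0.68,0.05,0,0,0,0, 0,0.68,0.05,0,0,0,0, 0,0.68,0.05,0,0,0,0]'
python3 -m pendant '[0,0,0,0.3,0,0,0, 0,0,0,0.6,0,0,0, 0,0,0,0.72,0,0,0, 0,0,0,0.72,0,0,0, 0,0,0,0.72,0,0,0, 0.48,0,0,0.72,0,0,0, 0.48,0,0,0.72,0,0,0, 0.48,0,0,0.5,0,0,0, 0.48,0,0,0.2,0,0,0, 0.48,0,0,0,0,0,0]'
python3 - <<'E'
from h import *
print('top');t=snap('top','top5');brass(t,.010);print('ins');brass(t,.010,(.4,.6,.2,.35));brass(t,.010,(.4,.6,-.36,-.2))
w=snap('wrist','wrist5')
to(.437,.03,.132,90)
E
```

```text
clock: 19.25
tool_pos: [0.4558, 0.1812, 0.1245]
eef_rot: [0.75, 0.661, 0.001, -0.001]
contact_force: [-0.5, -0.4, -1.2]
opening: 0.341
finger_force: 30.0
clock: 19.75
tool_pos: [0.4758, 0.2745, 0.1238]
eef_rot: [0.752, 0.659, -0.002, 0.001]
contact_force: [0.4, -0.9, 0.3]
opening: 0.342
finger_force: 30.0
clock: 20.75
tool_pos: [0.4769, 0.2784, 0.128]
eef_rot: [0.752, 0.659, 0.002, 0.0]
contact_force: [1.7, 0.4, -0.3]
opening: 0.484
finger_force: 0.0
top
[518.1 127.5] size [84. 13.] long axis yaw 37.0
ins
[413.6 261.3] size [80. 14.] long axis yaw 37.7
[ 473.8 -287. ] size [54. 23.] long axis yaw 88.7
[ 535.5 -291.8] size [57. 23.] long axis yaw 88.6
[-1.687 -0.055 -0.027] [ 0.004 -0.004 -0.084] from [0.4786 0.2798 0.1296]
```

View pics/top5.png

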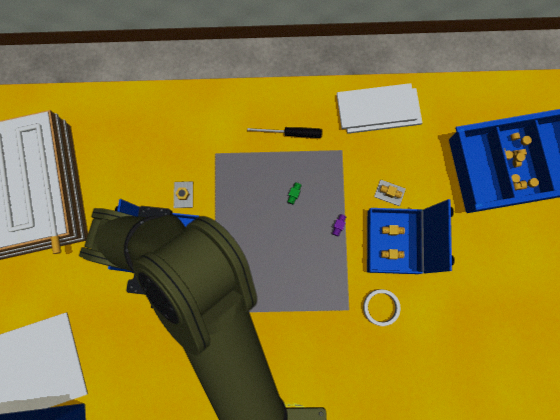

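Top view: two nipples in the right box at (393,230) and (393,254), mat clear. The left box is hidden by the arm. Rising and checking it before closing the lid.

```bash
python3 -m pendant '[0.48,0,0,-0.3,0,0,0, 0,0,0,-0.6,0,0,0, 0,0,0,-0.8,0,0,0, 0,0,0,-0.8,0,0,0]'
python3 - <<'E'
from h import *
w=snap('wrist','wrist6');brass(w,.013,(.4,.6,.19,.35))
to(.515+.131*.08,.342+.991*.08,.25,82.5);print(r.get_state()['q'])
E
```

```text
clock: 21.25
tool_pos: [0.4779, 0.2796, 0.2487]
eef_rot: [0.752, 0.659, 0.004, 0.001]
contact_force: [-0.3, -0.6, -0.4]
opening: 0.232
finger_force: 0.0
[477.5 274.3] size [21. 21.] long axis yaw 37.6
[477.1 274.8] size [33. 29.] long axis yaw 83.0
[536.5 267.5] size [33. 30.] long axis yaw 22.1
[ 0.988  0.195 -0.022] [ 0.002 -0.001 -0.001] from [0.4771 0.2782 0.2463]
[-0.17973007  0.66379981 -0.73595884  1.76616911  0.54718327  0.92320934
 -1.28176138]
```

View pics/wrist6.png

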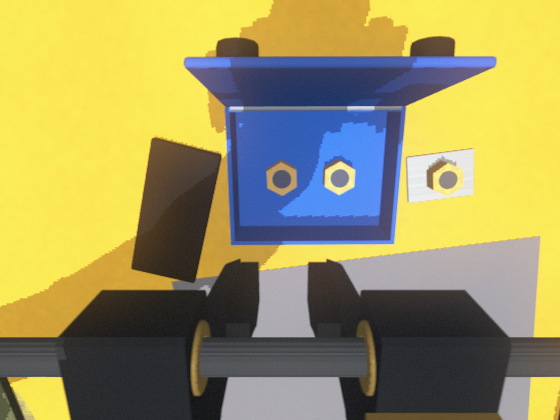

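Wrist view: both nuts are in the left box at (281,178) and (339,178). The lid is up, with studs behind it at (237,48) and (433,48). I go over the lid and down behind its middle.

```bash
python3 - <<'E'
from h import *
w=snap('wrist')
print(pt(w,229,107,.0505),pt(w,404,107,.0505))
E
python3 -m pendant '[0,0.3,0.06,-0.05,0,0,0, 0,0.6,0.12,-0.05,0,0,0, 0,0.9,0.19,-0.05,0,0,0, 0,1,0.19,-0.05,0,0,0, 0,1,0.19,-0.05,0,0,0]'
python3 -m pendant '[0,0,0,0.3,0,0,0, 0,0,0,0.6,0,0,0, 0,0,0,0.64,0,0,0, 0,0,0,0.64,0,0,0]'
python3 - <<'E'
from h import *
to(.515-.131*.015,.342-.991*.015,.15,82.5)
E
```

```text
[0.44022141 0.34961271 0.0505    ] [0.59146189 0.32951801 0.0505    ]
clock: 21.85
tool_pos: [0.5224, 0.4249, 0.2493]
eef_rot: [0.751, 0.661, -0.002, -0.001]
contact_force: [0.1, 0.0, 0.6]
opening: 0.001
finger_force: 0.0
clock: 22.25
tool_pos: [0.5237, 0.4206, 0.1547]
eef_rot: [0.752, 0.659, -0.002, 0.001]
contact_force: [-0.2, 0.6, 0.4]
opening: 0.008
finger_force: 0.0
[-0.627  0.012  0.034] [-0.001  0.003 -0.001] from [0.5237 0.4206 0.1547]
```

```bash
python3 -m pendant '[0,-0.1,0,0,0,0,0, 0,-0.2,0,0.01,0,0,0, 0,-0.3,0,0.02,0,0,0, 0,-0.37,0,0.03,0,0,0, 0,-0.44,0,0.03,0,0,0, 0,-0.52,0,0.04,0,0,0, 0,-0.6,0,0.06,0,0,0, 0,-0.68,0,0.08,0,0,0, 0,-0.77,0,0.1,0,0,0, 0,-0.84,0,0.12,0,0,0, 0,-0.9,0,0.14,0,0,0, 0,-0.97,0,0.16,0,0,0]'
python3 - <<'E'
from h import *
p=r.get_state()['tool_pos'];print('u',(np.array([.516,.340])-p[:2])@[.131,.991]);snap('scene','scene7')
E
```

```text
clock: 23.45
tool_pos: [0.5048, 0.2779, 0.1318]
eef_rot: [0.752, 0.659, -0.0, -0.0]
contact_force: [1.0, 0.6, 0.5]
opening: 0.006
finger_force: 0.5
u 0.0630312638106365
```

View pics/scene7.png

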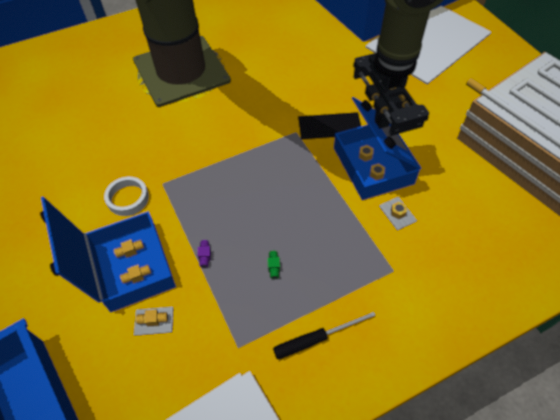

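The scene view shows the left lid following the fingers, about half closed (385,140). Continuing the arc.

```bash
python3 -m pendant '[0,-0.1,0,0.04,0,0,0, 0,-0.2,0,0.1,0,0,0, 0,-0.25,0,0.17,0,0,0, 0,-0.29,0,0.24,0,0,0, 0,-0.32,0,0.31,0,0,0, 0,-0.35,0,0.38,0,0,0, 0,-0.36,0,0.44,0,0,0, 0,-0.36,0,0.49,0,0,0, 0,-0.36,0,0.505,0,0,0, 0,-0.36,0,0.515,0,0,0, 0,-0.36,0,0.515,0,0,0]'
python3 - <<'E'
from h import *
print(r.get_state()['contact_force'])
E
```

```text
clock: 24.6
tool_pos: [0.4978, 0.2246, 0.0567]
eef_rot: [0.752, 0.659, -0.0, 0.001]
contact_force: [-3.8, -3.5, 19.7]
opening: 0.01
finger_force: 9.9
[-3.79870288 -3.4674157  19.71389392]
```

```bash
python3 -m pendant '[0,0,0,-0.3,0,0,0, 0,-0.3,0,-0.6,0,0,0, 0,-0.6,0,-0.7,0,0,0, 0,-0.7,0,-0.7,0,0,0, 0,-0.7,0,-0.7,0,0,0]'
cat >> h.py <<'E'
def studs(s,z,lim):
    g=s['img'].max(2);m=((g<45)*255).astype(np.uint8)
    for c in cv2.findContours(m,cv2.RETR_LIST,cv2.CHAIN_APPROX_NONE)[0]:
        P=np.array([pt(s,*q[0],z)[:2] for q in c])*1e3;(x,y),(w,h),t=cv2.minAreaRect(P.astype(np.float32))
        if 10<max(w,h)<45 and min(w,h)>8 and lim[0]*1e3<x<lim[1]*1e3 and lim[2]*1e3<y<lim[3]*1e3: print(np.round([x,y,w,h],1))
E
python3 - <<'E'
from h import *
w=snap('wrist','wrist8');studs(w,.07,(.4,.6,.15,.3));to(.5550,.2158,.10,82.5)
E
```

```text
clock: 25.1
tool_pos: [0.4843, 0.1163, 0.1603]
eef_rot: [0.754, 0.657, -0.001, 0.002]
contact_force: [0.4, 0.2, -0.0]
opening: 0.002
finger_force: 0.0
[0.701 0.379 0.401] [ 0.     0.001 -0.002] from [0.4845 0.1192 0.1601]
```

View pics/wrist8.png

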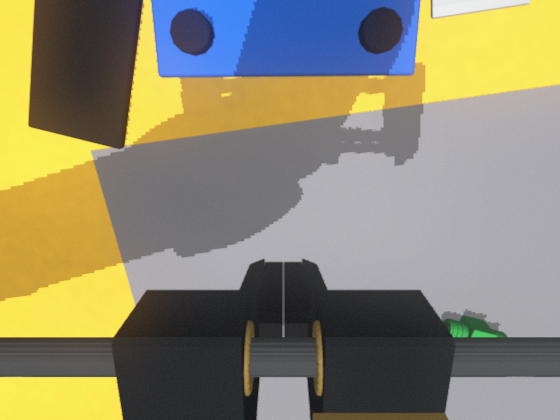

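Left lid is down, with studs at (192,31) and (380,30) and its free edge from (162,76) to (414,75).

```bash
python3 - <<'E'
from h import *
w=snap('wrist')
print(pt(w,192,31,.068),pt(w,380,30,.068),'edge',pt(w,162,76,.0565),pt(w,414,75,.0565))
to(.5545,.216,.09,82.5)
E
```

```text
[0.4481954  0.23546304 0.068     ] [0.55511417 0.22151773 0.068     ] edge [0.42223221 0.21496699 0.0565    ] [0.57741513 0.1945586  0.0565    ]
[0.688 0.378 0.468] [ 0.    -0.001 -0.001] from [0.4846 0.1212 0.16  ]
```

```bash
python3 -m pendant '[0,0.25,0.15,0,0,0,0, 0,0.5,0.3,0.1,0,0,0, 0,0.7,0.383,0.3,0,0,0, 0,0.708,0.383,0.467,0,0,0, 0,0.708,0.383,0.467,0,0,0]'
python3 - <<'E'
from h import *
to(.5555,.219,.060,82.5)
E
```

```text
clock: 25.7
tool_pos: [0.5526, 0.2207, 0.0862]
eef_rot: [0.751, 0.661, -0.003, -0.001]
contact_force: [-0.1, -0.3, 0.3]
opening: 0.006
finger_force: 0.0
[-0.009  0.022  0.175] [-0.004  0.001  0.002] from [0.5526 0.2207 0.0862]
```

```bash
python3 -m pendant '[0,0,0.01,0.07,0,0,0, 0,0,0.01,0.12,0,0,0, 0,0,0.01,0.15,0,0,0, 0,0,0.01,0.17,0,0,0, 0,0,0.01,0.185,0,0,0, 0,0,0.01,0.2,0,0,0, 0,0,0.01,0.2,0,0,0]'
```

```text
clock: 26.4
tool_pos: [0.5571, 0.2184, 0.0626]
eef_rot: [0.752, 0.659, 0.001, 0.001]
contact_force: [-3.7, -3.0, 16.8]
opening: 0.003
finger_force: 8.4
```

```bash
python3 -m pendant '[0,0,0,-0.1,0,0,0, 0,0,0,-0.2,0,0,0, 0,0,-0.25,-0.2,0,0,0, 0,0,-0.5,-0.2,0,0,0, 0,0,-0.73,-0.2,0,0,0, 0,0,-0.73,-0.2,0,0,0, 0,0,-0.73,-0.13,0,0,0, 0,0,-0.73,-0.08,0,0,0, 0,0,-0.73,-0.04,0,0,0, 0,0,-0.73,-0.015,0,0,0, 0,0,-0.73,0,0,0,0, 0,0,-0.73,0,0,0,0]'
python3 -m pendant '[0,0,0,-0.3,0,0,0, 0,-0.1,0,-0.6,0,0,0, 0,-0.3,0,-0.9,0,0,0, 0,-0.5,0,-1,0,0,0, 0,-0.7,0,-1,0,0,0, 0,-0.7,0,-1,0,0,0]'
python3 - <<'E'
from h import *
to(.5,-.2,.25,87); to(.5,.0,.25,87)
E
```

```text
clock: 27.6
tool_pos: [0.4498, 0.2326, 0.0622]
eef_rot: [0.752, 0.659, 0.001, 0.002]
contact_force: [-3.6, -4.2, 31.8]
opening: 0.006
finger_force: 15.6
clock: 28.2
tool_pos: [0.4344, 0.1232, 0.2095]
eef_rot: [0.754, 0.656, -0.002, 0.001]
contact_force: [-0.3, 0.3, -0.2]
opening: 0.006
finger_force: 0.0
[-2.075  0.731 -0.261] [-0.     0.003 -0.055] from [0.4344 0.1232 0.2095]
[-0.755  0.547 -0.267] [-0.     0.003 -0.055] from [0.4344 0.1232 0.2095]
```

```bash
python3 -m pendant '[0,-0.25,0.18,-0.1,0,0,-0.055, 0,-0.5,0.36,-0.2,0,0,-0.055, 0,-0.755,0.547,-0.27,0,0,-0.055, 0,-0.755,0.547,-0.27,0,0,-0.055, 0,-0.755,0.547,-0.27,0,0,-0.055]'
python3 -m pendant '[0,-0.3,0,0,0,0,0, 0,-0.6,0,0,0,0,0, 0,-0.9,0,0,0,0,0, 0,-0.96,0,0,0,0,0]'
python3 -m pendant '[0,-0.3,0,0,0,0,0, 0,-0.6,0,0,0,0,0, 0,-0.9,0,0,0,0,0, 0,-0.96,0,0,0,0,0]'
python3 - <<'E'
from h import *
w=snap('wrist','wrist9');to(.4953,-.4344,.25,87)
E
```

```text
clock: 28.7
tool_pos: [0.5016, 0.0049, 0.2497]
eef_rot: [0.724, 0.69, 0.0, -0.0]
contact_force: [-0.0, 0.5, 0.3]
opening: 0.002
finger_force: 0.0
clock: 29.1
tool_pos: [0.4933, -0.1425, 0.249]
eef_rot: [0.725, 0.689, -0.002, -0.0]
contact_force: [-0.6, 0.7, 0.0]
opening: 0.009
finger_force: 0.0
clock: 29.5
tool_pos: [0.4872, -0.2861, 0.2491]
eef_rot: [0.725, 0.689, -0.001, -0.0]
contact_force: [0.7, -0.3, 0.3]
opening: 0.009
finger_force: 0.0
[-0.994  0.101 -0.005] [-0.001  0.     0.002] from [ 0.4876 -0.2847  0.2492]
```

View pics/wrist9.png

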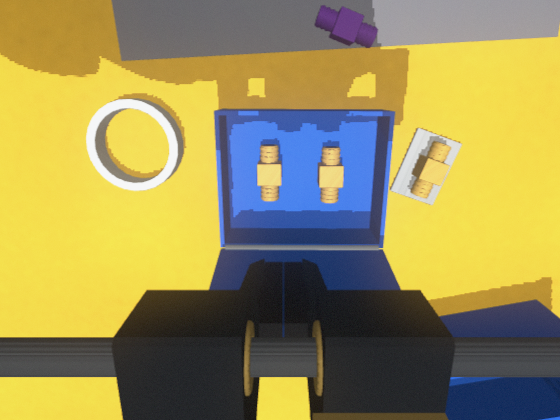

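Wrist view: the right box holds both nipples at (269,174) and (331,174). Its hinge runs (222,247) to (383,248), with the tray at the lower right.

```bash
python3 - <<'E'
from h import *
w=snap('wrist');print(pt(w,222,247,.0505),pt(w,383,248,.0505))
E
python3 -m pendant '[0,-0.3,0.03,-0.02,0,0,0, 0,-0.6,0.06,-0.02,0,0,0, 0,-0.9,0.1,-0.02,0,0,0, 0,-1,0.1,0,0,0,0, 0,-1,0.1,0,0,0,0]'
python3 -m pendant '[0,0,0,0.3,0,0,0, 0,0,0,0.6,0,0,0, 0,0,0,0.64,0,0,0, 0,0,0,0.64,0,0,0]'
python3 - <<'E'
from h import *
to(.4995,-.3545,.15,87)
E
```

```text
[ 0.42456984 -0.34882715  0.0505    ] [ 0.58237232 -0.35758758  0.0505    ]
clock: 30.1
tool_pos: [0.4968, -0.4317, 0.2493]
eef_rot: [0.723, 0.691, 0.0, -0.001]
contact_force: [1.3, 0.8, -0.1]
opening: 0.004
finger_force: 0.0
clock: 30.5
tool_pos: [0.497, -0.429, 0.1543]
eef_rot: [0.721, 0.693, 0.001, -0.001]
contact_force: [-0.1, 0.6, 0.1]
opening: 0.007
finger_force: 0.0
[ 0.497 -0.004  0.03 ] [-0.001 -0.002  0.008] from [ 0.497  -0.429   0.1543]
```

```bash
python3 -m pendant '[0,0.1,0,0,0,0,0, 0,0.2,0,0.01,0,0,0, 0,0.27,0,0.02,0,0,0, 0,0.34,0,0.03,0,0,0, 0,0.41,0,0.03,0,0,0, 0,0.49,0,0.04,0,0,0, 0,0.57,0,0.06,0,0,0, 0,0.65,0,0.08,0,0,0, 0,0.73,0,0.1,0,0,0, 0,0.8,0,0.12,0,0,0, 0,0.87,0,0.14,0,0,0, 0,0.93,0,0.16,0,0,0]'
python3 -m pendant '[0,0.1,0,0.04,0,0,0, 0,0.2,0,0.1,0,0,0, 0,0.25,0,0.17,0,0,0, 0,0.29,0,0.24,0,0,0, 0,0.32,0,0.31,0,0,0, 0,0.35,0,0.38,0,0,0, 0,0.36,0,0.44,0,0,0, 0,0.36,0,0.49,0,0,0, 0,0.36,0,0.505,0,0,0, 0,0.36,0,0.515,0,0,0, 0,0.36,0,0.515,0,0,0]'
```

```text
clock: 31.7
tool_pos: [0.5022, -0.292, 0.13]
eef_rot: [0.723, 0.691, -0.0, -0.0]
contact_force: [0.6, -1.9, 0.3]
opening: 0.002
finger_force: 0.5
clock: 32.8
tool_pos: [0.5049, -0.2387, 0.0564]
eef_rot: [0.723, 0.691, -0.0, 0.001]
contact_force: [-7.9, 1.6, 33.1]
opening: 0.004
finger_force: 16.2
```

```bash
python3 -m pendant '[0,0,0,-0.3,0,0,0, 0,-0.3,0,-0.6,0,0,0, 0,-0.6,0,-0.7,0,0,0, 0,-0.7,0,-0.7,0,0,0, 0,-0.7,0,-0.7,0,0,0]'
python3 - <<'E'
from h import *
w=snap('wrist','wrist10');studs(w,.068,(.4,.6,-.3,-.2));to(.5625,-.238,.09,87)
E
```

```text
clock: 33.3
tool_pos: [0.499, -0.3502, 0.1584]
eef_rot: [0.726, 0.688, -0.001, 0.002]
contact_force: [-0.7, -0.1, -0.7]
opening: 0.006
finger_force: 0.0
[0.745 0.384 0.452] [0.    0.001 0.002] from [ 0.4993 -0.3466  0.1578]
```

View pics/wrist10.png

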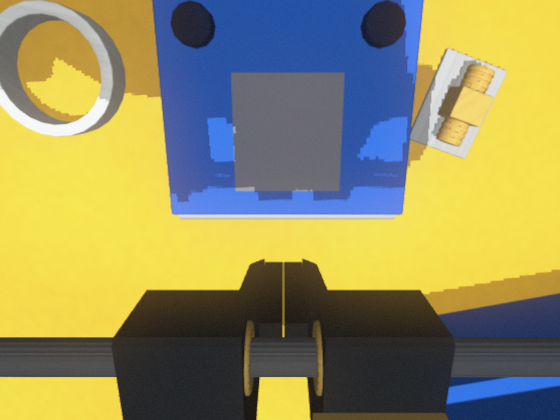

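The right lid is down flat, with studs at (193,23) and (383,23).

```bash
python3 - <<'E'
from h import *
w=snap('wrist');print(pt(w,193,23,.068),pt(w,383,23,.068));to(.5625,-.238,.09,87)
E
```

```text
[ 0.45471799 -0.23023178  0.068     ] [ 0.56192742 -0.23563468  0.068     ]
[0.727 0.385 0.451] [-0.    -0.     0.004] from [ 0.4997 -0.3443  0.1576]
```

```bash
python3 -m pendant '[0,0.25,0.15,0,0,0,0, 0,0.5,0.3,0.1,0,0,0, 0,0.7,0.382,0.3,0,0,0, 0,0.733,0.382,0.451,0,0,0, 0,0.733,0.382,0.451,0,0,0, 0,0.733,0.382,0.451,0,0,0]'
python3 -m pendant '[0,0,0,0.07,0,0,0, 0,0,0,0.12,0,0,0, 0,0,0,0.15,0,0,0, 0,0,0,0.17,0,0,0, 0,0,0,0.185,0,0,0, 0,0,0,0.2,0,0,0, 0,0,0,0.2,0,0,0]'
python3 -m pendant '[0,0,0,-0.1,0,0,0, 0,0,0,-0.2,0,0,0, 0,0,-0.25,-0.2,0,0,0, 0,0,-0.5,-0.2,0,0,0, 0,0,-0.727,-0.2,0,0,0, 0,0,-0.727,-0.2,0,0,0, 0,0,-0.727,-0.13,0,0,0, 0,0,-0.727,-0.08,0,0,0, 0,0,-0.727,-0.04,0,0,0, 0,0,-0.727,-0.015,0,0,0, 0,0,-0.727,0,0,0,0, 0,0,-0.727,0,0,0,0]'
```

```text
clock: 34.0
tool_pos: [0.5619, -0.236, 0.0903]
eef_rot: [0.722, 0.692, -0.0, -0.001]
contact_force: [0.2, 0.7, 0.7]
opening: 0.002
finger_force: 0.0
clock: 34.7
tool_pos: [0.5621, -0.2379, 0.0626]
eef_rot: [0.723, 0.691, -0.001, 0.001]
contact_force: [-5.3, -1.2, 16.3]
opening: 0.002
finger_force: 8.1
clock: 35.9
tool_pos: [0.4552, -0.2318, 0.0624]
eef_rot: [0.722, 0.691, 0.0, 0.002]
contact_force: [-3.0, -0.3, 23.0]
opening: 0.005
finger_force: 11.5
```

```bash
python3 -m pendant '[0,0,0,-0.3,0,0,0, 0,0,0,-0.6,0,0,0, 0,0.2,0,-0.9,0,0,0, 0,0.5,0,-1,0,0,0, 0,0.8,0,-1,0,0,0, 0,1,0,-1,0,0,0, 0,1,0,-1,0,0,0]'
python3 -m pendant '[0,0.3,0,0,0,0,0, 0,0.6,-0.1,-0.1,0,0,0, 0,0.7,-0.2,-0.2,0,0,0, 0,0.7,-0.2,-0.3,0,0,0, 0,0.7,-0.2,-0.3,0,0,0, 0,0.7,-0.2,-0.3,0,0,0]'
python3 - <<'E'
from h import *
t=snap('top');s=snap('scene')
im=np.hstack([cv2.resize(t['img'][95:325,100:470],(400,249)),s['img'][60:370,20:460][:249*310//310,:400]][:2]) if 0 else np.vstack([cv2.resize(t['img'][95:325,100:470],None,fx=1.5,fy=1.5,interpolation=2)[:300],cv2.resize(s['img'][60:370,20:460],(555,300))[:300]])
cv2.imwrite('pics/final.png',im[:,:,::-1])
E
```

```text
clock: 36.6
tool_pos: [0.4613, -0.0767, 0.2112]
eef_rot: [0.72, 0.694, 0.002, -0.0]
contact_force: [0.5, -0.2, 0.9]
opening: 0.003
finger_force: 0.0
clock: 37.2
tool_pos: [0.4353, 0.0232, 0.255]
eef_rot: [0.723, 0.69, -0.0, 0.0]
contact_force: [-0.1, -0.8, -0.0]
opening: 0.003
finger_force: 0.0
```

View pics/final.png

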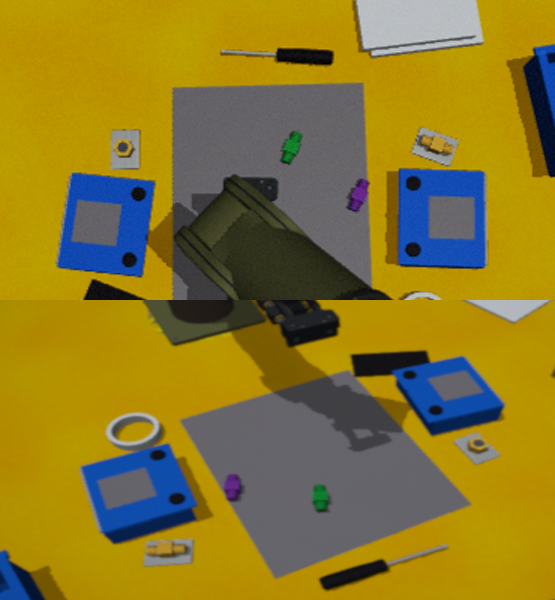

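Both lids are flat and shut with all four studs home, no brass is left on the bench, and the screwdriver, tape and phone are where they were. Handing in.

```bash
python3 -c "
from plant import r
print(r.finish_job())"
```

```text
the job is handed in; nothing more can be done
None
```

I handed the job in at about 37 s: both nipples are in the right box and both nuts in the left, both lids are shut, all four studs are pressed home, and the screwdriver, tape and phone were not touched.

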